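# Restock the leaning carton rack and close its end stop

## Task

Put the tall slim carton that stands on the table into the leaning display rack, in the free space between the two cartons already there and the sliding end stop: set it down leaning on the rails at the same slant as they do, without dropping it or letting it topple into place. Then push the end stop up until the three cartons stand snug in a row against the fixed end wall. Leave the long low carton on the table where it is.

Things in the scene. Friction and masses are not known exactly. Their poses are not given: they have to be found in the camera images.
- rack_bed: Frame of the plywood display rack (325 mm long, fixed to the table, its place and yaw vary). Origin: the corner where the rails' plane, the floor and the fixed end wall meet. z runs up the cartons' slant, leaning 25 deg from vertical back to the robot's side; x runs off the rails across the floor and rises; y along the row, toward the fixed end wall (left as the robot sees it).
- rack_floor (a point): Middle of the rack's flat floor (bed x 33, y -148, z 0 mm). The floor runs from x = 0 to a lip at x = 66 mm, 14 mm high. Cartons lean back on two level steel rails, 10 mm thick, whose fronts touch the plane x = 0 at z = 22 and 56 mm; above z = 61 mm nothing stands behind the cartons.
- wall_face (a point): Point on the fixed end wall's inner face, the plane y = 0 of the bed (at x 22, z 90 mm). The wall is 12 mm thick and 112 mm high along bed z. The far end has a lower cheek, 68 mm high along bed z, from y = -297 to -309 mm.
- rack_stop (a joint): Slide of the end stop along the row, m: 0 = pulled right out, growing as it is pushed toward the fixed end wall (bed +y), to at most 0.20. The clear length between fixed end wall and stop is 0.260 minus this value. It slides with about 1.5 N of friction and stays where it is left.
- stop_face (a point): Point on the end stop's inner face (toward the cartons), at bed x 22, z 90 mm. The stop is a plywood plate 9 mm thick, 118 mm high along bed z, from bed x = -20 to 62 mm, narrowing above z = 80 to x = -4 to 46 mm at its top. Its outer face can be pushed above the low end cheek. Below z = 65 mm two bushings stick out 20 mm from it round the rails.
- tall_carton_center (a point): Centre (half-way up) of the tall slim white carton, 40 x 44 x 158 mm (own x, y, z; an 8 mm tab stands on top), 50 to 90 g, at first standing upright on the table in front of the rack, off its left or right end, turned up to 40 deg. z is its long axis, up.
- short_carton_center (a point): Centre of the short carton in the rack, nearest the fixed end wall: 46 mm deep across the bed, 64 mm along the row, 88 mm high, 60 g, loose, leaning on the rails.
- medium_carton_center (a point): Centre of the medium carton in the rack, next in the row: 50 mm deep across the bed, 52 mm along the row, 108 mm high, 60 g, loose, leaning on the rails. The free space for the tall carton lies between it and the stop and is at least 90 mm long at the start.
- low_carton_center (a point): Centre of the long low white carton that lies on the table on the other side of the rack: 45 x 110 x 62 mm (own x, y, z). A bystander.
There are look-alikes about, which are no part of the job. Leave any blue look-alike of the part that bears medium_carton_center alone. There is more than one size of the part that bears short_carton_center; the job needs the larger.

How it is judged (in metres and radians):
On the way:
1. the tall carton stands on the rack's floor, leaning on the rails, between the other two and the stop (x of tall_carton_center in the frame of rack_bed between 0.013 and 0.033 m and z of tall_carton_center in the frame of rack_bed between 0.073 and 0.087 m and angle between the z axis of tall_carton_center and the z axis of rack_bed, either way round below 0.1 rad and y of tall_carton_center in the frame of rack_bed between -0.245 and -0.13 m), for 0.2 s.
At the end, for the whole second after the job is handed in: All three cartons stand on the rack's floor, leaning on the rails (slant within 0.10 rad, up to 12 mm off the rails), in the order short, medium, tall from the fixed end wall, with at most 5 mm of slack (stop joint above 0.095). The long low carton is within 50 mm of its start (x of tall_carton_center in the frame of rack_bed between 0.013 and 0.033 m and z of tall_carton_center in the frame of rack_bed between 0.073 and 0.087 m and angle between the z axis of each of tall_carton_center, short_carton_center, medium_carton_center and the z axis of rack_bed, either way round below 0.1 rad and x of short_carton_center in the frame of rack_bed between 0.015 and 0.035 m and z of short_carton_center in the frame of rack_bed between 0.038 and 0.052 m and x of medium_carton_center in the frame of rack_bed between 0.017 and 0.037 m and z of medium_carton_center in the frame of rack_bed between 0.048 and 0.062 m and y of tall_carton_center in the frame of rack_bed between -0.148 and -0.128 m and y of medium_carton_center in the frame of rack_bed between -0.098 and -0.083 m and y of short_carton_center in the frame of rack_bed between -0.04 and -0.026 m and value of joint rack_stop above 0.095 m and linear speed of tall_carton below 0.02 m/s and distance of low_carton_center from where it was at the start of the episode below 0.05 m); the robot touches nothing.
It fails at once if the tall carton is dropped or let topple: it moves faster than 0.5 m/s or turns faster than 4 rad/s with no finger touching it (contact force between the fingers and tall_carton below 0.02 N and (linear speed of tall_carton above 0.5 m/s or angular speed of tall_carton above 4 rad/s)).
It also fails if it takes over 48 s, if anything falls off the work surface, if the arm or the gripper's body presses on something with over 40 N, if the wrist force passes 120 N, or if a joint passes its speed limit or range.

## Robot

A 6-joint arm with a two-finger parallel gripper is mounted at the origin on a cart in front of the work surface, level with it; the furniture and walls round the work are solid. World frame = base frame: x ahead of the robot, y to its left, z up, the work surface at z = 0. Lengths are in m, angles in degrees, forces in N, time in s.
With the tool pointing down it reaches from about 0.3 to 0.75 m from the base axis. Payload 8.5 kg.
Tool frame: the origin (TCP) lies midway between the tips of the shut fingers; the grasp point (between the pads) lies 19 mm behind it (env.hold_point_z is the distance from the TCP to the grasp point, in m); z points along the fingers, y is the line along which they close (so a half turn about z gives the same grasp; the last joint's range is limited). The gripper opens to 85 mm and grips with 20 to 120 N. Pads are 22 mm wide; open, the fingers measure 114 mm over their backs; the gripper's body (76 mm by 85 mm) begins 54 mm behind the grasp point. The pads swing forward as they close: fully open they stand 13 mm farther back than shut.
Start: joints at [-89.456, 21.807, 74.336, -0, 83.858, -12.336], TCP at [0.123, -0.536, 0.231] pointing down, gripper open.
Joint ranges: [-178.18, 178.18], [-50.72, 133.34], [12.68, 142.11], [-81.47, 261.47], [9.98, 163.14], [-165.26, 165.26]. Speed limits (degrees/s): [136.94, 136.94, 180, 180, 180, 180].

## Interface

Orientations are given as a 3x3 rotation matrix whose columns are the frame's x, y, z axes.
In Python, from rig import observe, get_image, camera_info, env gives the robot as it stands.
- The arm moves only by the tool drive_tool, never from a script. Its arguments are lists of equal length, an entry for each row: "offset": the shift along the tool's x, y, z in units of 40 mm (1.0 is 40 mm), a list of three; "turn": the turn, a rotation vector about the tool's x, y, z in units of 6 degrees (1.0 is 6 degrees), a list of three; "hand": the opening, from 0 (shut) to 1 (fully open). A call has exactly 10 rows; each row shifts and turns the commanded pose from where the row before left it, along the tool's axes as they then stand; what a row does not reach is not made up. A row lasts 1/8 s, in which the tool goes at most 62.5 mm and 10.7 degrees, less where a joint would pass 70% of its speed; a pose out of reach is approached as far as the arm can. A call is refused whole if a number of a shift passes 1 or a number of a turn 1, either way. A call with a gripper value outside its range is refused whole. The fingers move at their own pace and stop on an object; "newtons" is the grip in N (left out, the last holds). Time passes only in rows, so rows that do not move let the fingers close, or fill a call up. It gives the time, the measured TCP pose, the force, the opening and the grip force at its end, in the units of the state.
- observe(): the state, without advancing time (a new reading comes with each control period).
- get_image(name): name is "scene" or "side" or "wrist"; returns the picture (420x560x3 uint8, blue, green, red); there is no depth.
- camera_info(name): a dict with "fx", "fy", "cx", "cy" (pixels), "world_to_cam" (4x4, takes a point from world to camera coordinates). Camera axes: x right, y down, z forward; pixel columns grow to the right and rows downward; lengths in m; the calibration is good to about 2 mm. A picture is of the moment at which its call begins: read the wrist's pose just before it. camera_info takes no time and is no camera call; for the wrist camera it gives the pose at the moment of the call.
- env.close_job(): hands the job in; it is judged then, once.
The state is a dict: "time_s": time; "q": joint angles; "qvel": joint speeds; "joint_efforts": joint torques, N m; "position": TCP position; "tool_rot": TCP orientation; "ft_force": force on the tool from outside, world axes, zero at the start; "wrist_torque": the same for the moment, N m; "grip_width": finger opening in m; "gripper_force": force on a finger pad.
Only numpy, scipy, OpenCV 4.12 (cv2) and the standard library are available. Lean on these libraries where they do the work, as an engineer would, in place of code of your own. Each camera call takes 0.05 s, during which the arm holds its last target. There are 200 camera calls.

## Working session

There is one attempt and no reset: what is moved stays moved. The work goes in short steps, Python scripts to look and compute and a tool call to move; the robot and the scene stay as the last step left them, time stands still between calls to the robot, and variables do not carry over. Pictures are saved under pics/ and viewed, at most 10 in all, crops included, and the job is handed in when it is done.

Besides the shell and the picture viewer there is one more tool, called after "Call:" by a JSON object that holds its "method" and its "body". drive_tool: Moves the arm, as the interface text tells. Its arguments: {"type":"object","properties":{"offset":{"type":"array"},"turn":{"type":"array"},"hand":{"type":"array"},"newtons":{"type":"number"}},"required":["offset","turn","hand"]}

```bash
ls; mkdir -p pics; python3 - <<'E'
from rig import *
import cv2, json
s=observe(); print(s['time_s'],s['position'],s['tool_rot'],s['grip_width'],env.hold_point_z)
for n in("scene","side"):
    im=get_image(n); cv2.imwrite(f"pics/{n}0.png",im)
    c=camera_info(n); print(n,{k:c[k] for k in('fx','fy','cx','cy')}); print(c['world_to_cam'])
E
```

```text
pics
0.0 [ 0.12262206 -0.53586351  0.23070546] [[ 9.74830128e-01  2.22948922e-01  3.04892909e-06]
 [ 2.22948676e-01 -9.74829072e-01  1.47277919e-03]
 [ 3.31326717e-04 -1.43502977e-03 -9.99998915e-01]] 0.08511453497185334 0.0187
scene {'fx': 396.4572401006571, 'fy': 396.4572401006571, 'cx': 282.6895478154486, 'cy': 206.40054880108568}
[[-0.6920054  -0.72176153  0.01374115  0.4218201 ]
 [-0.55107487  0.51586852 -0.65589341  0.33732991]
 [ 0.46631001 -0.46145418 -0.75472844  0.7781914 ]
 [ 0.          0.          0.          1.        ]]
side {'fx': 406.97626779405715, 'fy': 406.97626779405715, 'cx': 275.26653863984495, 'cy': 219.32756502626503}
[[-0.80378315 -0.59472646 -0.01526721  0.48171293]
 [-0.4019155   0.56175878 -0.72311203  0.26469176]
 [ 0.43863034 -0.57508914 -0.69056202  0.9904742 ]
 [ 0.          0.          0.          1.        ]]
```

View pics/scene0.png

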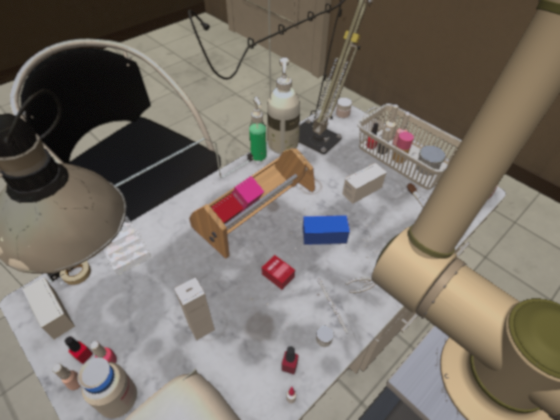

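View pics/side0.png

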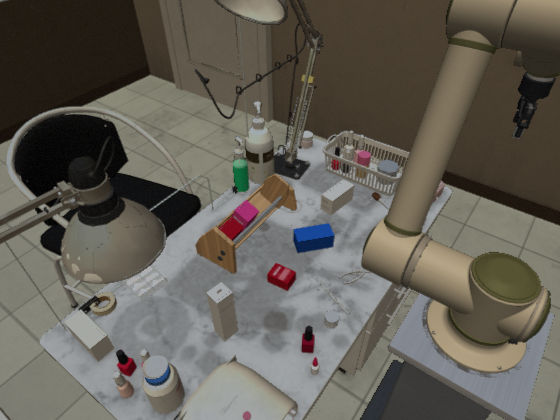

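Scene view: the rack runs from its fixed wall (~(215,228)) to the stop and cheek (~(300,165)). The tall carton stands at ~(195,310), off the left end, and the low carton is at ~(365,182). The side view agrees (carton ~(222,312)). I'll zoom both.

```bash
python3 - <<'E'
import cv2,numpy as np
a=cv2.imread('pics/scene0.png')[145:345,170:320]; b=cv2.imread('pics/side0.png')[165:345,185:305]
f=lambda i:cv2.resize(i,None,fx=3,fy=3,interpolation=cv2.INTER_CUBIC)
A,B=f(a),f(b); o=np.zeros((600,800,3),np.uint8); o[:600,:430]=A[:,:430]; o[:540,440:800]=B
cv2.imwrite('pics/z0.png',o)
E
```

```text
(no output)
```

View pics/z0.png

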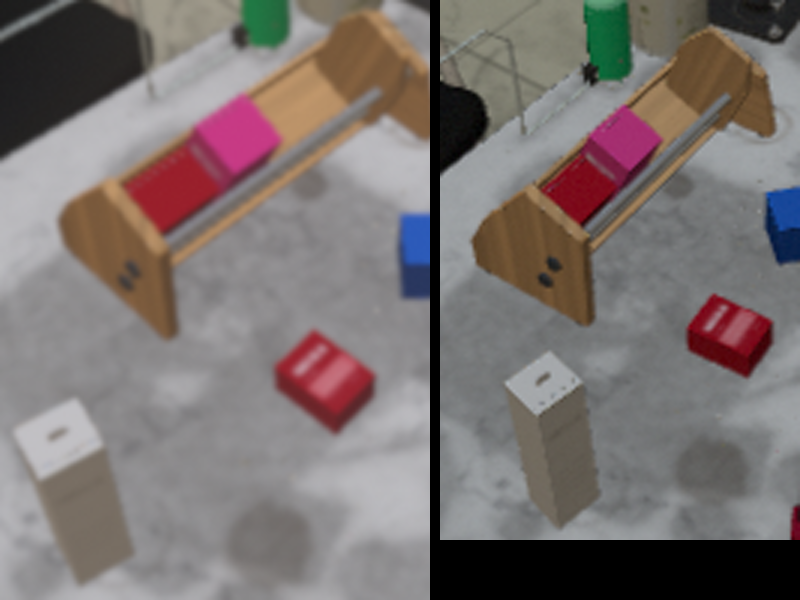

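Carton top corners (zoom px): scene (13,428),(78,398),(103,440),(40,478); side (505,385),(548,352),(583,383),(535,418). The upper rail runs from the wall (170,245)/(597,237) to the stop (380,95)/(730,97). Next I triangulate these.

```bash
cat > h.py <<'E'
import numpy as np
from rig import *
def P(n,c=None):
    c=c or camera_info(n); K=np.array([[c['fx'],0,c['cx']],[0,c['fy'],c['cy']],[0,0,1]]); return K,np.array(c['world_to_cam'])
def ray(n,px,c=None):
    K,T=P(n,c); R=T[:3,:3]; d=R.T@np.linalg.solve(K,[px[0],px[1],1]); return -R.T@T[:3,3],d/np.linalg.norm(d)
def plane(n,px,z,c=None):
    o,d=ray(n,px,c); return o+d*(z-o[2])/d[2]
def tri(rs):
    A=np.zeros((3,3));b=np.zeros(3)
    for o,d in rs:
        M=np.eye(3)-np.outer(d,d);A+=M;b+=M@o
    p=np.linalg.solve(A,b); return p,max(np.linalg.norm((np.eye(3)-np.outer(d,d))@(p-o)) for o,d in rs)
def proj(n,p,c=None):
    K,T=P(n,c); q=K@(T[:3,:3]@np.asarray(p)+T[:3,3]); return q[:2]/q[2]
E
python3 - <<'E'
from h import *
np.set_printoptions(precision=4,suppress=True)
S=lambda p:(p[0]/3+170-.33,p[1]/3+145-.33); D=lambda p:((p[0]-440)/3+185-.33,p[1]/3+165-.33)
cs,cd=camera_info('scene'),camera_info('side')
a=[(13,428),(78,398),(103,440),(40,478)];b=[(505,385),(548,352),(583,383),(535,418)]
for p,q in zip(a,b): print(tri([ray('scene',S(p),cs),ray('side',D(q),cd)]),plane('scene',S(p),.158,cs),plane('side',D(q),.158,cd))
for n,p,q in [('rail wall',(170,245),(597,237)),('rail stop',(380,95),(730,97)),('wall foot front',(175,335),(590,323)),('wall top',(165,265),(592,232)),('wall far top',(105,182),(530,188)),('wall far',(62,215),(475,240))]: print(n,tri([ray('scene',S(p),cs),ray('side',D(q),cd)]))
E
```

```text
(array([0.5096, 0.3741, 0.1513]), np.float64(0.0017824814107419381)) [0.5076 0.3752 0.158 ] [0.5034 0.3776 0.158 ]
(array([0.5042, 0.3317, 0.1476]), np.float64(0.0002292636347725635)) [0.4978 0.3343 0.158 ] [0.4982 0.337  0.158 ]
(array([0.4653, 0.3388, 0.1504]), np.float64(0.0021322982542543853)) [0.4636 0.3404 0.158 ] [0.4587 0.3431 0.158 ]
(array([0.4744, 0.3803, 0.1456]), np.float64(0.0009383160879481138)) [0.4687 0.3823 0.158 ] [0.4664 0.3859 0.158 ]
rail wall (array([0.5668, 0.2075, 0.1312]), np.float64(0.003929659221893113))
rail stop (array([ 0.6092, -0.0465,  0.0841]), np.float64(0.00022076924377427762))
wall foot front (array([ 0.5935,  0.2007, -0.0138]), np.float64(0.00039091188544742564))
wall top (array([0.5361, 0.2366, 0.1737]), np.float64(0.0036046499095873093))
wall far top (array([0.6287, 0.2162, 0.1579]), np.float64(0.0013053714883379632))
wall far (array([0.731 , 0.2074, 0.0219]), np.float64(0.002166785387606026))
```

```bash
cat >> h.py <<'E'
from scipy.spatial.transform import Rotation as Ro
np.set_printoptions(precision=4,suppress=True)
def plan(p1,R1,n,p0=None,R0=None):
    """per-row offset/turn in tool units, straight line + const turn"""
    s=observe(); p0=np.array(s['position']) if p0 is None else p0; R0=np.array(s['tool_rot']) if R0 is None else R0
    w=Ro.from_matrix(R0.T@R1).as_rotvec(degrees=True)/n; dp=(np.asarray(p1)-p0)/n; R=R0.copy(); off=[]
    for k in range(n):
        off.append((R.T@dp/.04).round(2).tolist()); R=R@Ro.from_rotvec(w,degrees=True).as_matrix()
    print('offset',off); print('turn x%d'%n,(w/6).round(3).tolist())
E
python3 - <<'E'
from h import *
c=camera_info('wrist'); T=np.array(c['world_to_cam']); s=observe(); R=np.array(s['tool_rot'])
cw=-T[:3,:3].T@T[:3,3]; print(c['fx'],c['cx'],c['cy'],'cam in tool',R.T@(cw-s['position']),'axes',R.T@T[:3,:3].T)
Rt=Ro.from_euler('z',88,degrees=True).as_matrix()@np.diag([1,-1,-1.])
plan([.47,.08,.36],Rt,20)
E
```

```text
327.11669533031863 279.68382637923384 208.7135348517163 cam in tool [ 0.0768 -0.0012 -0.1428] axes [[-0.0005 -0.9538 -0.3004]
 [ 1.     -0.0002 -0.0011]
 [ 0.001  -0.3004  0.9538]]
offset [[0.59, -0.65, -0.16], [0.64, -0.61, -0.16], [0.68, -0.57, -0.16], [0.71, -0.53, -0.16], [0.74, -0.48, -0.16], [0.77, -0.43, -0.16], [0.8, -0.38, -0.16], [0.82, -0.32, -0.16], [0.84, -0.27, -0.16], [0.86, -0.21, -0.16], [0.87, -0.16, -0.16], [0.88, -0.1, -0.16], [0.88, -0.04, -0.16], [0.88, 0.02, -0.16], [0.88, 0.08, -0.16], [0.87, 0.13, -0.16], [0.86, 0.19, -0.16], [0.85, 0.25, -0.16], [0.83, 0.3, -0.16], [0.81, 0.35, -0.16]]
turn x20 [-0.0, -0.001, -0.626]
```

Call:
{"method": "drive_tool", "body": {"offset": [[0.59,-0.65,-0.16],[0.64,-0.61,-0.16],[0.68,-0.57,-0.16],[0.71,-0.53,-0.16],[0.74,-0.48,-0.16],[0.77,-0.43,-0.16],[0.8,-0.38,-0.16],[0.82,-0.32,-0.16],[0.84,-0.27,-0.16],[0.86,-0.21,-0.16]], "turn": [[0,0,-0.63],[0,0,-0.63],[0,0,-0.63],[0,0,-0.63],[0,0,-0.63],[0,0,-0.63],[0,0,-0.63],[0,0,-0.63],[0,0,-0.63],[0,0,-0.63]], "hand": [1,1,1,1,1,1,1,1,1,1]}}

```text
time_s: 1.35
position: [0.2956, -0.2267, 0.2954]
tool_rot: [[0.632, 0.775, -0.0], [0.775, -0.632, 0.0], [0.0, -0.0, -1.0]]
ft_force: [0.6, 0.9, 0.0]
grip_width: 0.0852
gripper_force: 0.0
```

Call:
{"method": "drive_tool", "body": {"offset": [[0.87,-0.16,-0.16],[0.88,-0.1,-0.16],[0.88,-0.04,-0.16],[0.88,0.02,-0.16],[0.88,0.08,-0.16],[0.87,0.13,-0.16],[0.86,0.19,-0.16],[0.85,0.25,-0.16],[0.83,0.3,-0.16],[0.81,0.35,-0.16]], "turn": [[0,0,-0.63],[0,0,-0.63],[0,0,-0.63],[0,0,-0.63],[0,0,-0.63],[0,0,-0.63],[0,0,-0.63],[0,0,-0.63],[0,0,-0.63],[0,0,-0.63]], "hand": [1,1,1,1,1,1,1,1,1,1]}}

```text
time_s: 2.6
position: [0.4671, 0.0818, 0.3592]
tool_rot: [[0.024, 1.0, -0.001], [1.0, -0.024, -0.0], [-0.0, -0.001, -1.0]]
ft_force: [0.1, -1.1, 0.6]
grip_width: 0.0859
gripper_force: 0.0
```

```bash
python3 - <<'E'
from h import *
import cv2,pickle
c=camera_info('wrist'); s=observe(); print(s['time_s'],s['position'],s['q'])
im=get_image('wrist'); cv2.imwrite('pics/w1.png',im); pickle.dump(c,open('w1.pkl','wb'))
cv2.imwrite('pics/w1v.png',cv2.resize(im,(800,600),interpolation=cv2.INTER_CUBIC))
E
```

```text
2.6 [0.4671 0.0818 0.3592] [-4.408  10.3405 69.8507 -0.0072 99.8458 -3.0197]
```

View pics/w1v.png

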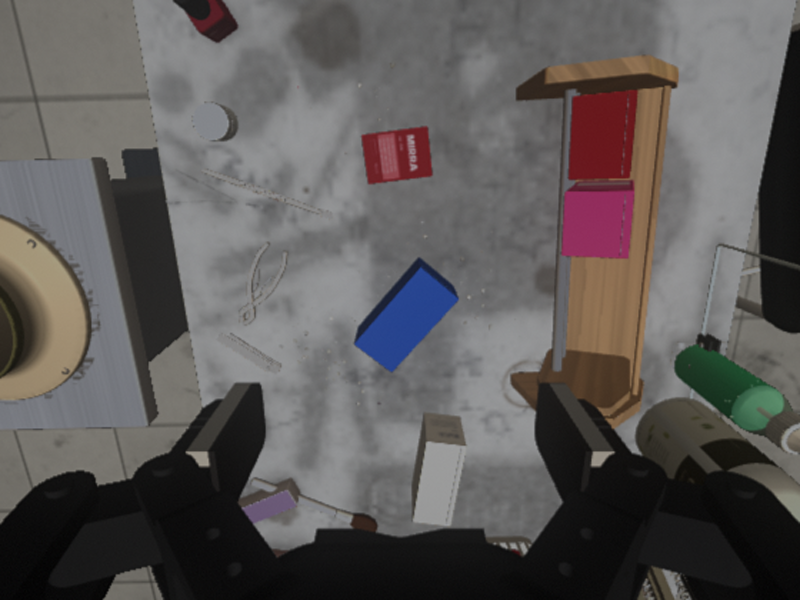

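The wrist view shows the whole rack: fixed wall at the top (y≈75), short red carton (570–632, 95–180), medium magenta (563–632, 188–258), stop and cheek around y≈350–410, and the low carton at (438,470). I'll zoom on the rack.

```bash
python3 - <<'E'
import cv2,numpy as np
im=cv2.imread('pics/w1.png'); f=lambda i:cv2.resize(i,None,fx=4,fy=4,interpolation=cv2.INTER_CUBIC)
o=np.hstack([f(im[35:185,380:480]),f(im[165:315,350:450])]); cv2.imwrite('pics/w1z.png',o)
hsv=cv2.cvtColor(im,cv2.COLOR_BGR2HSV); h,s,v=cv2.split(hsv)
for n,m in (('red',((h<6)|(h>174))&(s>150)),('mag',(h>155)&(h<174)&(s>120))):
    m=m.astype(np.uint8)*255; m[:,:385]=0; m[:,460:]=0; m[:30]=0; m[200:]=0
    c=max(cv2.findContours(m,0,2)[0],key=cv2.contourArea); print(n,cv2.contourArea(c),cv2.minAreaRect(c),cv2.approxPolyDP(c,2.5,True).reshape(-1,2).tolist())
E
```

```text
red 2528.0 ((421.58966064453125, 93.97586059570312), (44.276405334472656, 64.59422302246094), 3.3664608001708984) [[445, 63], [401, 68], [399, 125], [440, 123]]
mag 2279.0 ((418.1670837402344, 152.65835571289062), (48.33961486816406, 53.63300704956055), 2.862405300140381) [[442, 127], [439, 130], [403, 129], [395, 135], [394, 178], [439, 179]]
```

View pics/w1z.png

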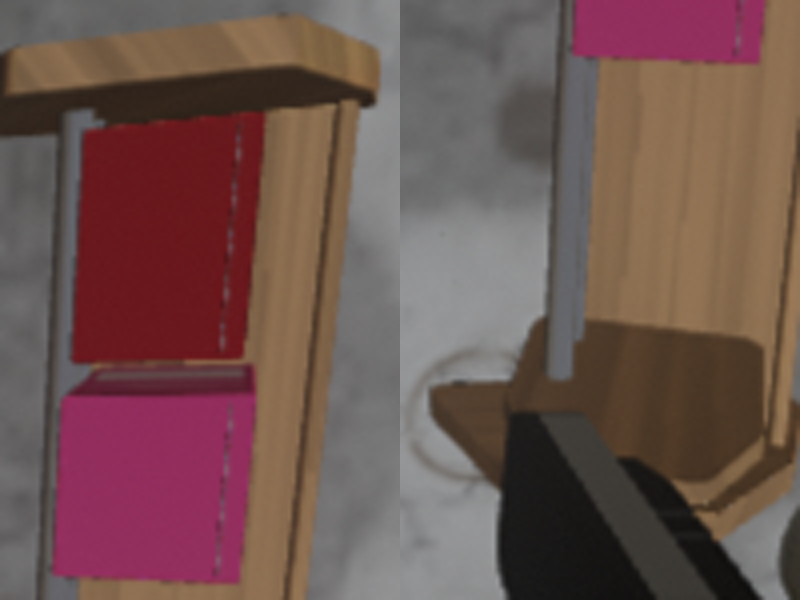

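Zoom shows the top faces clearly, with the dashed line as their front edge: short (83,128),(240,117),(222,355),(73,360), medium (62,397),(233,395),(217,578),(53,575). The wall's inner top edge runs (8,95)–(300,65), and the stop's foot line is about (540,318)–(760,340). Next I solve the rack pose from these known points.

```bash
cat > fit.py <<'E'
from h import *
import pickle
from scipy.optimize import least_squares
C={'wrist':pickle.load(open('w1.pkl','rb')),'scene':camera_info('scene'),'side':camera_info('side')}
L=lambda p:(p[0]/4+380-.4,p[1]/4+35-.4); Rr=lambda p:((p[0]-400)/4+350-.4,p[1]/4+165-.4)
S=lambda p:(p[0]/3+170-.33,p[1]/3+145-.33); D=lambda p:((p[0]-440)/3+185-.33,p[1]/3+165-.33)
t=np.radians(25)
def bed(v):
    yaw=v[3]; Z=Ro.from_euler('z',yaw).as_matrix()
    R=Z@np.column_stack([[np.cos(t),0,np.sin(t)],[0,1,0],[-np.sin(t),0,np.cos(t)]]); return np.array(v[:3]),R
obs=[('wrist',L((83,128)),(0,'s',88,0)),('wrist',L((240,117)),(46,'s',88,0)),('wrist',L((222,355)),(46,'s',88,-64)),('wrist',L((73,360)),(0,'s',88,-64)),
('wrist',L((62,397)),(0,'m',108,0)),('wrist',L((233,395)),(50,'m',108,0)),('wrist',L((217,578)),(50,'m',108,-52)),('wrist',L((53,575)),(0,'m',108,-52)),
('scene',S((193,130)),(50,'m',108,0)),('scene',S((243,95)),(50,'m',108,-52)),('side',D((588,148)),(50,'m',108,0)),('side',D((625,108)),(50,'m',108,-52)),
('wrist',L((8,95)),('a',0,112,0)),('wrist',L((300,65)),('b',0,112,0))]
def res(v):
    o,R=bed(v); q={'s':v[4],'m':v[5],'a':v[6],'b':v[7]}; r=[]
    for n,px,(x,y,z,dy) in obs:
        p=np.array([q.get(x,x),q.get(y,y)+dy,z],float)/1000; p[[0,1]]=[ (q[x] if x in q else x/1000),(q[y]+dy/1000 if y in q else y/1000)]
        r.append(proj(n,o+R@p,C[n])-px)
    return np.concatenate(r)
if __name__=='__main__':
    s=least_squares(res,[.58,.2,.03,0,-.005,-.075,-.02,.05],loss='soft_l1'); print(s.x,np.degrees(s.x[3])); print(res(s.x).reshape(-1,2).round(1).tolist())
    np.save('bed.npy',s.x)
    o,R=bed(s.x)
    for zz,pts in ((0,[(540,318),(760,340)]),(.118,[(690,485)])):
        for p in pts:
            oo,d=ray('wrist',Rr(p),C['wrist']); ob=R.T@(oo-o); db=R.T@d; print('stop bed',ob+db*(zz-ob[2])/db[2])
    # rail check
    print('rail px', [((proj('wrist',o+R@np.array([xx,-.15,.056+dz]),C['wrist'])+.4-[350,165])*4+[400,0]).round(0).tolist() for xx,dz in((-.01,0),(-.005,.005),(0,0))])
E
python3 fit.py
```

```text
[ 0.6436  0.2086  0.0123  0.0214 -0.0087 -0.0826 -0.0154  0.0561] 1.227154853934338
[[-2.1, 0.7], [2.9, -0.4], [1.7, 0.2], [-2.8, -0.3], [-2.7, 0.3], [1.9, 0.5], [1.4, 0.7], [-2.8, -0.6], [-0.2, 1.5], [-0.2, 2.1], [-0.4, -1.5], [-0.9, 1.4], [-0.0, -0.1], [0.0, 0.1]]
stop bed [-0.0153 -0.2695  0.    ]
stop bed [ 0.0661 -0.2671  0.    ]
stop bed [ 0.0468 -0.2685  0.118 ]
rail px [[549.0, 64.0], [562.0, 67.0], [579.0, 65.0]]
```

```bash
sed -i 's/L((240,117))/L((263,113))/;s/L((222,355))/L((244,356))/;s/L((233,395))/L((253,393))/;s/L((217,578))/L((239,581))/' fit.py; python3 fit.py
```

```text
[ 0.6441  0.2083  0.0177  0.0279 -0.0083 -0.0814 -0.0175  0.0531] 1.597501729618177
[[0.1, 0.2], [0.2, -0.3], [-0.6, -0.0], [-0.5, 0.0], [-0.1, 0.2], [0.3, 0.5], [-0.6, 0.2], [-0.2, -0.2], [-1.0, -0.2], [-1.0, 0.4], [-1.1, -3.0], [-1.6, -0.1], [0.0, 0.2], [-0.0, -0.1]]
stop bed [-0.0192 -0.2674  0.    ]
stop bed [ 0.0616 -0.2654  0.    ]
stop bed [ 0.0424 -0.2659  0.118 ]
rail px [[558.0, 68.0], [572.0, 72.0], [589.0, 70.0]]
```

Residuals are now below a pixel in the wrist view, and the stop's edges (-19..62 mm) match its drawing. Moving above the tall carton.

```bash
sed -i "s/^('wrist',L((8,95))/('wrist',Rr((540,318)),(-20,-260,0,0)),('wrist',Rr((760,340)),(62,-260,0,0)),&/" fit.py; python3 fit.py; python3 - <<'E'
from h import *
Rt=Ro.from_euler('z',80,degrees=True).as_matrix()@np.diag([1,-1,-1.])
plan([.482,.345,.30],Rt,10)
E
```

```text
[ 0.6426  0.2072  0.0217  0.0262 -0.0073 -0.0796 -0.0171  0.0529] 1.5023917481486255
[[-0.0, -0.1], [0.5, -0.6], [-0.5, 0.3], [-0.7, 0.3], [-0.4, -0.2], [0.6, 0.2], [-0.5, 0.4], [-0.5, -0.1], [-0.9, -0.8], [-0.8, -0.3], [-0.9, -3.7], [-1.4, -0.8], [-0.9, -2.6], [0.4, -1.4], [0.1, 0.6], [0.0, 0.5]]
stop bed [-0.0185 -0.2644  0.    ]
stop bed [ 0.0616 -0.2624  0.    ]
stop bed [ 0.0426 -0.2624  0.118 ]
rail px [[557.0, 74.0], [570.0, 78.0], [588.0, 76.0]]
offset [[0.65, 0.02, 0.15], [0.65, 0.01, 0.15], [0.65, 0.0, 0.15], [0.65, -0.01, 0.15], [0.65, -0.02, 0.15], [0.65, -0.03, 0.15], [0.65, -0.04, 0.15], [0.65, -0.05, 0.15], [0.65, -0.06, 0.15], [0.65, -0.07, 0.15]]
turn x10 [0.0, -0.002, 0.148]
```

Call:
{"method": "drive_tool", "body": {"offset": [[0.65,0.02,0.15],[0.65,0.01,0.15],[0.65,0.0,0.15],[0.65,-0.01,0.15],[0.65,-0.02,0.15],[0.65,-0.03,0.15],[0.65,-0.04,0.15],[0.65,-0.05,0.15],[0.65,-0.06,0.15],[0.65,-0.07,0.15]], "turn": [[0,0,0.15],[0,0,0.15],[0,0,0.15],[0,0,0.15],[0,0,0.15],[0,0,0.15],[0,0,0.15],[0,0,0.15],[0,0,0.15],[0,0,0.15]], "hand": [1,1,1,1,1,1,1,1,1,1]}}

```text
time_s: 3.9
position: [0.482, 0.3415, 0.2987]
tool_rot: [[0.183, 0.983, -0.001], [0.983, -0.183, -0.0], [-0.0, -0.001, -1.0]]
ft_force: [-0.4, 0.6, 0.6]
grip_width: 0.0854
gripper_force: 0.0
```

```bash
python3 - <<'E'
from h import *
import cv2,pickle
c=camera_info('wrist'); s=observe(); print(s['time_s'],s['position'])
im=get_image('wrist'); cv2.imwrite('pics/w2.png',im); pickle.dump(c,open('w2.pkl','wb'))
print('expect',proj('wrist',[.483,.359,.158],c))
cv2.imwrite('pics/w2v.png',cv2.resize(im,(800,600),interpolation=cv2.INTER_CUBIC))
E
```

```text
3.9 [0.482  0.3415 0.2987]
expect [278.0023 177.7568]
```

View pics/w2v.png

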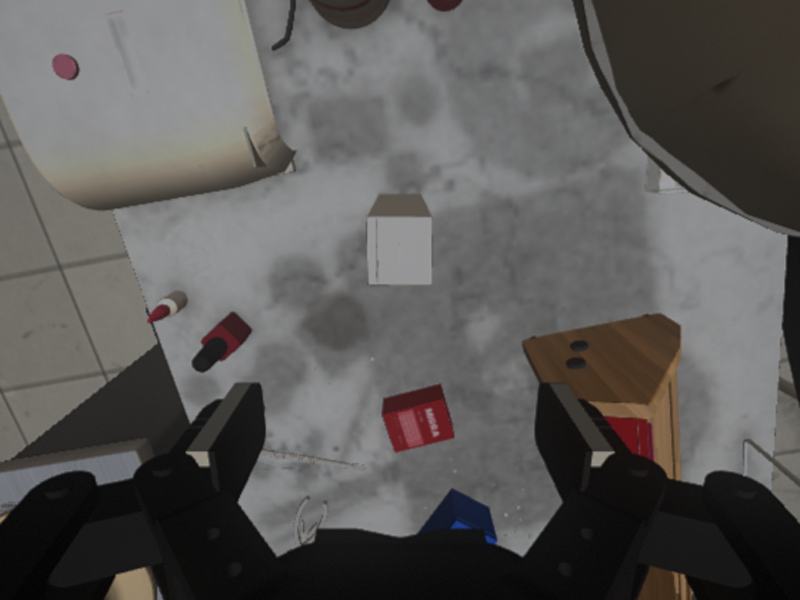

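The carton's top face is at zoom px (366,216),(431,216),(431,285),(368,285), already nearly square to the tool. There is a lamp shade at the upper right to keep clear of.

```bash
python3 - <<'E'
from h import *
import pickle
c=pickle.load(open('w2.pkl','rb'))
q=np.array([plane('wrist',(np.array(p)+.5)*.7-.5,.158,c) for p in [(367,216),(431,216),(431,285),(368,285)]]); print(q)
m=q.mean(0); d=q[1]+q[2]-q[0]-q[3]; e=q[0]+q[1]-q[2]-q[3]; print(m,np.degrees(np.arctan2(d[1],d[0])),np.degrees(np.arctan2(e[1],e[0]))-90,np.linalg.norm(d)/2,np.linalg.norm(e)/2)
yaw=(np.degrees(np.arctan2(d[1],d[0]))+np.degrees(np.arctan2(e[1],e[0]))-90)/2+90
Rt=Ro.from_euler('z',yaw,degrees=True).as_matrix()@np.diag([1,-1,-1.]); print(yaw)
plan([m[0],m[1],.20],Rt,4); plan([m[0],m[1],.112],Rt,6,p0=np.array([m[0],m[1],.2]),R0=Rt)
E
```

```text
[[0.4694 0.3854 0.158 ]
 [0.5073 0.3783 0.158 ]
 [0.5002 0.3357 0.158 ]
 [0.4611 0.3429 0.158 ]]
[0.4845 0.3606 0.158 ] -10.570526727747119 -10.194331069527635 0.039132728967498025 0.04319307107414795
79.61757110136261
offset [[0.11, 0.0, 0.61], [0.11, -0.0, 0.61], [0.11, -0.0, 0.61], [0.11, -0.0, 0.61]]
turn x4 [-0.006, 0.001, -0.004]
offset [[0.0, 0.0, 0.37], [0.0, 0.0, 0.37], [0.0, 0.0, 0.37], [0.0, 0.0, 0.37], [0.0, 0.0, 0.37], [0.0, 0.0, 0.37]]
turn x6 [0.0, 0.0, 0.0]
```

Call:
{"method": "drive_tool", "body": {"offset": [[0.11,0,0.61],[0.11,0,0.61],[0.11,0,0.61],[0.11,0,0.61],[0,0,0.37],[0,0,0.37],[0,0,0.37],[0,0,0.37],[0,0,0.37],[0,0,0.37]], "turn": [[0,0,0],[0,0,0],[0,0,0],[0,0,0],[0,0,0],[0,0,0],[0,0,0],[0,0,0],[0,0,0],[0,0,0]], "hand": [1,1,1,1,1,1,1,1,1,1]}}

```text
time_s: 5.2
position: [0.4853, 0.3579, 0.112]
tool_rot: [[0.183, 0.983, 0.0], [0.983, -0.183, -0.0], [-0.0, 0.0, -1.0]]
ft_force: [-0.4, 0.3, -0.3]
grip_width: 0.0855
gripper_force: 0.0
```

Call:
{"method": "drive_tool", "body": {"offset": [[0,0,0],[0,0,0],[0,0,0],[0,0,0],[0,0,0],[0,0,0],[0,0,0],[0,0,0],[0,0,0],[0,0,0]], "turn": [[0,0,0],[0,0,0],[0,0,0],[0,0,0],[0,0,0],[0,0,0],[0,0,0],[0,0,0],[0,0,0],[0,0,0]], "hand": [0.8,0.65,0.5,0.4,0.3,0.2,0.1,0,0,0], "newtons": 40}}

```text
time_s: 6.45
position: [0.4855, 0.3582, 0.1136]
tool_rot: [[0.183, 0.983, 0.001], [0.983, -0.183, 0.001], [0.001, 0.001, -1.0]]
ft_force: [-1.5, -0.4, 5.8]
grip_width: 0.0394
gripper_force: 40.9
```

Gripped (39.4 mm opening, 41 N). Now I plan the lift, the transit to above the free space already at the rack's slant, and the descent.

```bash
cat >> h.py <<'E'
def bedpose(v=(.6433,.2077,.020,np.radians(1.55))):
    t=np.radians(25); Z=Ro.from_euler('z',v[3]).as_matrix()
    return np.array(v[:3]),Z@np.column_stack([[np.cos(t),0,np.sin(t)],[0,1,0],[-np.sin(t),0,np.cos(t)]])
def toolR(): 
    o,R=bedpose(); return np.column_stack([R[:,1],R[:,0],-R[:,2]])
E
python3 - <<'E'
from h import *
o,R=bedpose(); Rt=toolR(); s=observe(); R0=np.array(s['tool_rot'])
p1=np.array(s['position'])+[0,0,.19]; pa=o+R@[.028,-.187,.250]; print(pa)
plan(p1,R0,6); plan(pa,Rt,14,p0=p1,R0=R0)
E
```

```text
[0.5681 0.0186 0.2584]
offset [[0.0, 0.0, -0.79], [0.0, 0.0, -0.79], [0.0, 0.0, -0.79], [0.0, 0.0, -0.79], [0.0, 0.0, -0.79], [0.0, 0.0, -0.79]]
turn x6 [0.0, 0.0, 0.0]
offset [[-0.57, 0.26, 0.08], [-0.57, 0.24, 0.09], [-0.58, 0.23, 0.09], [-0.58, 0.22, 0.1], [-0.58, 0.21, 0.1], [-0.59, 0.2, 0.11], [-0.59, 0.19, 0.11], [-0.59, 0.17, 0.11], [-0.6, 0.16, 0.12], [-0.6, 0.15, 0.12], [-0.6, 0.14, 0.12], [-0.6, 0.12, 0.12], [-0.61, 0.11, 0.13], [-0.61, 0.1, 0.13]]
turn x14 [-0.296, 0.031, -0.141]
```

Call:
{"method": "drive_tool", "body": {"offset": [[0,0,-0.5],[0,0,-0.8],[0,0,-0.85],[0,0,-0.85],[0,0,-0.85],[0,0,-0.9],[-0.57,0.26,0.08],[-0.57,0.24,0.09],[-0.58,0.23,0.09],[-0.58,0.22,0.1]], "turn": [[0,0,0],[0,0,0],[0,0,0],[0,0,0],[0,0,0],[0,0,0],[-0.3,0.03,-0.14],[-0.3,0.03,-0.14],[-0.3,0.03,-0.14],[-0.3,0.03,-0.14]], "hand": [0,0,0,0,0,0,0,0,0,0]}}

```text
time_s: 7.7
position: [0.5087, 0.2601, 0.2894]
tool_rot: [[0.123, 0.984, 0.126], [0.992, -0.124, -0.007], [0.008, 0.126, -0.992]]
ft_force: [0.4, -0.1, -1.3]
grip_width: 0.0396
gripper_force: 40.5
```

Call:
{"method": "drive_tool", "body": {"offset": [[-0.58,0.21,0.1],[-0.59,0.2,0.11],[-0.59,0.19,0.11],[-0.59,0.17,0.11],[-0.6,0.16,0.12],[-0.6,0.15,0.12],[-0.6,0.14,0.12],[-0.6,0.12,0.12],[-0.61,0.11,0.13],[-0.61,0.1,0.13]], "turn": [[-0.3,0.03,-0.14],[-0.3,0.03,-0.14],[-0.3,0.03,-0.14],[-0.3,0.03,-0.14],[-0.3,0.03,-0.14],[-0.3,0.03,-0.14],[-0.3,0.03,-0.14],[-0.3,0.03,-0.14],[-0.29,0.03,-0.14],[-0.29,0.03,-0.14]], "hand": [0,0,0,0,0,0,0,0,0,0]}}

```text
time_s: 8.95
position: [0.5675, 0.0176, 0.2578]
tool_rot: [[-0.025, 0.905, 0.425], [1.0, 0.024, 0.009], [-0.002, 0.425, -0.905]]
ft_force: [0.8, -0.1, -0.3]
grip_width: 0.0399
gripper_force: 40.5
```

```bash
python3 - <<'E'
from h import *
import cv2,pickle
s=observe(); o,R=bedpose(); print(s['time_s'],s['position'],'bed',R.T@(s['position']-o),'rot err',Ro.from_matrix(np.array(s['tool_rot']).T@toolR()).as_rotvec(degrees=True))
c=camera_info('wrist'); pickle.dump(c,open('w3.pkl','wb'))
w=get_image('wrist'); a=get_image('scene'); b=get_image('side')
for n,i in(('w3',w),('s3',a),('d3',b)): cv2.imwrite(f'pics/{n}.png',i)
a=cv2.resize(a[110:260,180:380],None,fx=2,fy=2,interpolation=cv2.INTER_CUBIC); b=cv2.resize(b[130:280,180:380],None,fx=2,fy=2,interpolation=cv2.INTER_CUBIC)
o_=np.zeros((600,800,3),np.uint8); o_[:300,:400]=a; o_[:300,400:]=b; w2=cv2.resize(w[0:400],(420,300)); o_[300:,:420]=w2; w3=cv2.resize(w[120:360,330:534],(255,300)); o_[300:,430:685]=w3
cv2.imwrite('pics/v3.png',o_)
E
```

```text
8.95 [0.5675 0.0176 0.2578] bed [ 0.0272 -0.1879  0.2497] rot err [ 0.1741  0.1628 -0.0532]
```

View pics/v3.png

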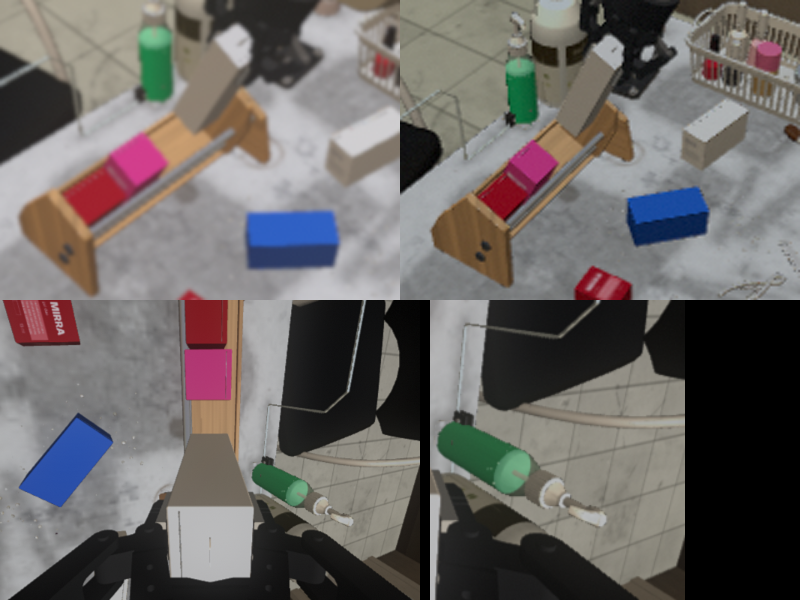

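Carton hangs over the free space at the right slant, between the medium carton and the stop. A quick numeric check of the rack pose with this near view's masks before I descend.

```bash
python3 - <<'E'
from h import *
import cv2,pickle
c=pickle.load(open('w3.pkl','rb')); im=cv2.imread('pics/w3.png'); o,R=bedpose()
h,s,v=cv2.split(cv2.cvtColor(im,cv2.COLOR_BGR2HSV)); m=((h>155)&(h<174)&(s>120)&(v>110)).astype(np.uint8)*255; m[200:]=0
k=max(cv2.findContours(m,0,2)[0],key=cv2.contourArea); print(cv2.boundingRect(k),cv2.approxPolyDP(k,2.5,True).reshape(-1,2).tolist())
for p in [(0,-.080,.108),(.05,-.080,.108),(.05,-.132,.108),(0,-.132,.108)]: print('pred',proj('wrist',o+R@p,c))
q=np.array([(247,66),(308,66),(308,132),(247,132)])
def onz(px,z):
    a,d=ray('wrist',px,c); a=R.T@(a-o); d=R.T@d; return a+d*(z-a[2])/d[2]
for p in cv2.approxPolyDP(k,2.5,True).reshape(-1,2): print(p,onz(p,.108))
for p in [(253,577),(303,577),(255,578)]: print('bottom edge of carton',onz((p[0],(433-300)/300*400),.136))
for p in [(190,433),(228,433)]: print('carton bottom at height', onz((p[0]*560/420,(p[1]-300)*400/300),.136))
E
```

```text
(246, 65, 63, 68) [[308, 66], [246, 67], [249, 132], [307, 131]]
pred [245.3561  66.2386]
pred [307.744   66.1347]
pred [306.268  132.5341]
pred [247.4119 132.6581]
[308  66] [ 0.0502 -0.0799  0.108 ]
[246  67] [ 0.0005 -0.0806  0.108 ]
[249 132] [ 0.0014 -0.1315  0.108 ]
[307 131] [ 0.0506 -0.1307  0.108 ]
bottom edge of carton [ 0.006  -0.1646  0.136 ]
bottom edge of carton [ 0.0459 -0.1647  0.136 ]
bottom edge of carton [ 0.0076 -0.1646  0.136 ]
carton bottom at height [ 0.0062 -0.1646  0.136 ]
carton bottom at height [ 0.0467 -0.1647  0.136 ]
```

Call:
{"method": "drive_tool", "body": {"offset": [[0,0,0.31],[0,0,0.31],[0,0,0.31],[0,0,0.31],[0,0,0.31],[0,0,0.31],[0,0,0.31],[0,0,0.31],[0,0,0.31],[0,0,0.25]], "turn": [[0.03,0.03,0],[0,0,0],[0,0,0],[0,0,0],[0,0,0],[0,0,0],[0,0,0],[0,0,0],[0,0,0],[0,0,0]], "hand": [0,0,0,0,0,0,0,0,0,0]}}

```text
time_s: 10.35
position: [0.6192, 0.0199, 0.1472]
tool_rot: [[-0.026, 0.906, 0.422], [1.0, 0.023, 0.012], [0.001, 0.422, -0.907]]
ft_force: [-0.3, -0.1, -0.7]
grip_width: 0.0397
gripper_force: 40.5
```

Call:
{"method": "drive_tool", "body": {"offset": [[0,0,0.05],[0,0,0.05],[0,0,0.05],[0,0,0.03],[0,0,0],[0,0,0],[0,0,0],[0,0,0],[0,0,0],[0,0,0]], "turn": [[0,0,0],[0,0,0],[0,0,0],[0,0,0],[0,0,0],[0,0,0],[0,0,0],[0,0,0],[0,0,0],[0,0,0]], "hand": [0,0,0,0,0,0,0,0,0,0]}}

```text
time_s: 11.6
position: [0.622, 0.0199, 0.1415]
tool_rot: [[-0.026, 0.906, 0.422], [1.0, 0.023, 0.012], [0.001, 0.422, -0.906]]
ft_force: [0.3, 0.6, 0.0]
grip_width: 0.0397
gripper_force: 40.5
```

```bash
cat > st.py <<'E'
from h import *
s=observe(); o,R=bedpose(); print(s['time_s'],'bed',R.T@(s['position']-o),'F bed',R.T@s['ft_force'],'M',R.T@s['wrist_torque'],'rot err',Ro.from_matrix(np.array(s['tool_rot']).T@toolR()).as_rotvec(degrees=True),s['grip_width'])
E
python3 st.py
```

```text
11.6 bed [ 0.0274 -0.1871  0.1213] F bed [ 0.3194  0.6371 -0.1271] M [0.0483 0.2273 0.0476] rot err [-0.0197 -0.0187 -0.0826] 0.03972095823595567
```

Call:
{"method": "drive_tool", "body": {"offset": [[0,0,0.03],[0,0,0.03],[0,0,0.02],[0,0,0.02],[0,0,0.02],[0,0,0.02],[0,0,0],[0,0,0],[0,0,0],[0,0,0]], "turn": [[0,0,0],[0,0,0],[0,0,0],[0,0,0],[0,0,0],[0,0,0],[0,0,0],[0,0,0],[0,0,0],[0,0,0]], "hand": [0,0,0,0,0,0,0,0,0,0]}}

```text
time_s: 12.85
position: [0.6229, 0.02, 0.1401]
tool_rot: [[-0.027, 0.906, 0.423], [1.0, 0.024, 0.011], [-0.0, 0.423, -0.906]]
ft_force: [-30.0, -3.6, 37.5]
grip_width: 0.0399
gripper_force: 46.0
```

```bash
python3 st.py
```

```text
12.85 bed [ 0.0276 -0.1871  0.1196] F bed [-11.4538  -2.7712  46.7213] M [-0.2438  2.9941 -0.0807] rot err [ 0.0451  0.0225 -0.0044] 0.03993391686631702
```

Floor contact came 6 mm earlier than modelled. Easing off the load, then sliding back onto the rails.

Call:
{"method": "drive_tool", "body": {"offset": [[0,0,-0.09],[0,-0.03,0],[0,-0.03,0],[0,-0.03,0],[0,-0.03,0],[0,0,0],[0,0,0],[0,0,0],[0,0,0],[0,0,0]], "turn": [[0,0,0],[0,0,0],[0,0,0],[0,0,0],[0,0,0],[0,0,0],[0,0,0],[0,0,0],[0,0,0],[0,0,0]], "hand": [0,0,0,0,0,0,0,0,0,0]}}

```text
time_s: 14.1
position: [0.6198, 0.0197, 0.1387]
tool_rot: [[-0.026, 0.905, 0.426], [1.0, 0.023, 0.011], [0.0, 0.426, -0.905]]
ft_force: [-1.1, 0.2, 6.5]
grip_width: 0.0397
gripper_force: 41.2
```

```bash
python3 st.py; python3 - <<'E'
from h import *
import cv2
w=get_image('wrist'); a=get_image('scene'); b=get_image('side')
a=cv2.resize(a[130:230,200:320],None,fx=3.3,fy=3,interpolation=cv2.INTER_CUBIC)[:,:396]; b=cv2.resize(b[150:250,220:340],None,fx=3.3,fy=3,interpolation=cv2.INTER_CUBIC)[:,:396]
o_=np.zeros((600,800,3),np.uint8); o_[:300,:396]=a; o_[:300,400:796]=b; o_[300:,:400]=cv2.resize(w,(400,300)); o_[300:,400:]=cv2.resize(w[60:300,120:440],(400,300))
cv2.imwrite('pics/v4.png',o_)
E
```

```text
14.1 bed [ 0.0242 -0.1873  0.1197] F bed [1.7252 0.2109 6.3255] M [ 0.0857 -0.3695 -0.0343] rot err [ 0.1946  0.015  -0.088 ] 0.03968246217959969
```

View pics/v4.png

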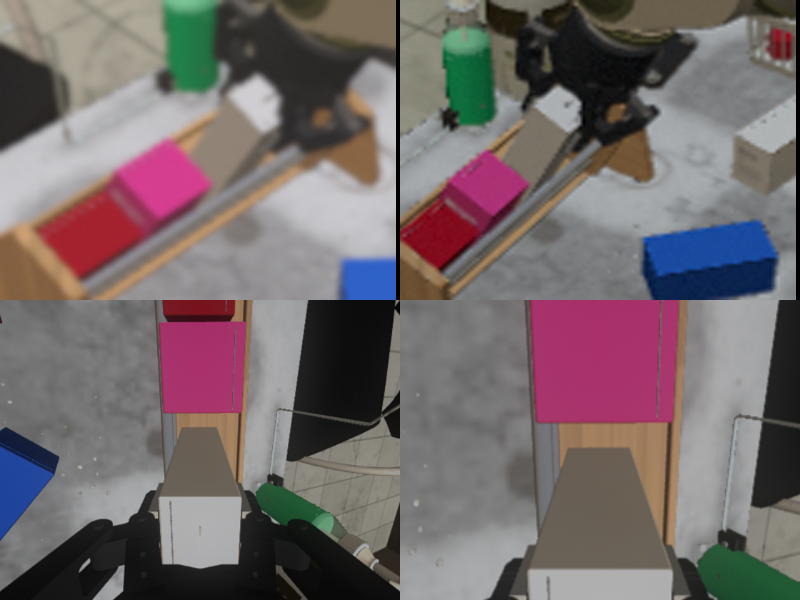

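The carton stands on the floor in the gap, square to the medium carton. Backing it onto the rails.

Call:
{"method": "drive_tool", "body": {"offset": [[0,-0.03,-0.01],[0,-0.03,0],[0,-0.02,0],[0,0,0],[0,0,0],[0,0,0],[0,0,0],[0,0,0],[0,0,0],[0,0,0]], "turn": [[0,0,0],[0,0,0],[0,0,0],[0,0,0],[0,0,0],[0,0,0],[0,0,0],[0,0,0],[0,0,0],[0,0,0]], "hand": [0,0,0,0,0,0,0,0,0,0]}}

```text
time_s: 15.5
position: [0.6169, 0.0197, 0.1375]
tool_rot: [[-0.026, 0.904, 0.426], [1.0, 0.023, 0.011], [0.0, 0.426, -0.905]]
ft_force: [5.9, 1.8, 1.4]
grip_width: 0.04
gripper_force: 41.0
```

```bash
python3 st.py
```

```text
15.5 bed [ 0.0211 -0.1873  0.1198] F bed [ 5.971   1.6432 -1.2785] M [ 0.3215 -1.4597  0.0315] rot err [ 0.2138  0.0102 -0.0865] 0.0399560520011408
```

Call:
{"method": "drive_tool", "body": {"offset": [[0,0.01,0.01],[0,0,0],[0,0,0],[0,0,0],[0,0,0],[0,0,0],[0,0,0],[0,0,0],[0,0,0],[0,0,0]], "turn": [[0,0,0],[0,0,0],[0,0,0],[0,0,0],[0,0,0],[0,0,0],[0,0,0],[0,0,0],[0,0,0],[0,0,0]], "hand": [0,0,0.45,0.48,0.5,0.52,0.54,0.56,0.58,0.6], "newtons": 20}}

```text
time_s: 16.75
position: [0.6159, 0.0198, 0.1365]
tool_rot: [[-0.026, 0.906, 0.422], [1.0, 0.023, 0.012], [0.001, 0.422, -0.906]]
ft_force: [0.2, 0.8, -0.1]
grip_width: 0.0511
gripper_force: 0.0
```

```bash
python3 st.py; python3 - <<'E'
from h import *
import cv2
w=get_image('wrist'); cv2.imwrite('pics/w5.png',w); a=get_image('scene'); cv2.imwrite('pics/s5.png',a)
E
```

```text
16.75 bed [ 0.0198 -0.1871  0.1193] F bed [ 0.179   0.7538 -0.1812] M [-0.0402  0.1818 -0.0444] rot err [-0.0227 -0.0205 -0.0816] 0.05107666775589786
```

```bash
python3 - <<'E'
from h import *
import pickle
c=pickle.load(open('w1.pkl','rb')); o,R=bedpose()
for p in [(655,410),(650,450),(690,400)]:
  for z in (.05,.15): print('bottle',p,z,plane('wrist',np.array(p)*.7,z,c))
for p in [(285,140),(300,130),(318,145),(312,125)]: print('scene base',p,plane('scene',p,0.0))
print('bottle top scene',plane('scene',(284,62),.2), 'lamp stem',[plane('scene',(340,80),z) for z in (.1,.2,.3)])
s=observe(); R0=np.array(s['tool_rot']); p0=np.array(s['position'])
Rp=toolR()@Ro.from_euler('y',15,degrees=True).as_matrix()
pu=o+R@[.022,-.187,.215]; pv=o+R@[.022,-.305,.205]; pw=o+R@[.022,-.305,.101]
print(pu,pv,pw)
plan(pu,toolR(),5); plan(pv,Rp,5,p0=pu,R0=toolR()); plan(pw,Rp,8,p0=pv,R0=Rp)
E
```

```text
bottle (655, 410) 0.05 [ 0.7415 -0.1173  0.05  ]
bottle (655, 410) 0.15 [ 0.6811 -0.056   0.15  ]
bottle (650, 450) 0.05 [ 0.7429 -0.1685  0.05  ]
bottle (650, 450) 0.15 [ 0.6823 -0.0959  0.15  ]
bottle (690, 400) 0.05 [ 0.7778 -0.1059  0.05  ]
bottle (690, 400) 0.15 [ 0.7094 -0.0471  0.15  ]
scene base (285, 140) [ 0.8054 -0.1978  0.    ]
scene base (300, 130) [ 0.8084 -0.268   0.    ]
scene base (318, 145) [ 0.7183 -0.2562  0.    ]
scene base (312, 125) [ 0.8    -0.3154  0.    ]
bottle top scene [ 0.8918 -0.2721  0.2   ] lamp stem [array([ 0.8156, -0.4545,  0.1   ]), array([ 0.7159, -0.3202,  0.2   ]), array([ 0.6162, -0.1859,  0.3   ])]
[0.5775 0.0188 0.2242] [ 0.5849 -0.099   0.2151] [ 0.6288 -0.0978  0.1208]
offset [[0.0, 0.01, -0.48], [0.0, 0.01, -0.48], [0.0, 0.01, -0.48], [0.0, 0.01, -0.48], [0.0, 0.01, -0.48]]
turn x5 [-0.001, -0.001, -0.003]
offset [[-0.59, 0.0, 0.05], [-0.59, 0.0, 0.02], [-0.59, 0.0, -0.01], [-0.59, 0.0, -0.04], [-0.59, 0.0, -0.07]]
turn x5 [-0.0, 0.5, 0.0]
offset [[-0.08, 0.0, 0.31], [-0.08, 0.0, 0.31], [-0.08, 0.0, 0.31], [-0.08, 0.0, 0.31], [-0.08, 0.0, 0.31], [-0.08, 0.0, 0.31], [-0.08, 0.0, 0.31], [-0.08, 0.0, 0.31]]
turn x8 [0.0, 0.0, 0.0]
```

Call:
{"method": "drive_tool", "body": {"offset": [[0,0,0],[0,0,0],[0,0.01,-0.48],[0,0.01,-0.48],[0,0.01,-0.48],[0,0.01,-0.48],[0,0.01,-0.48],[-0.59,0,0.05],[-0.59,0,0.02],[-0.59,0,-0.01]], "turn": [[0,0,0],[0,0,0],[0,0,0],[0,0,0],[0,0,0],[0,0,0],[0,0,0],[0,0.5,0],[0,0.5,0],[0,0.5,0]], "hand": [0.85,1,1,1,1,1,1,1,0.7,0.3]}}

```text
time_s: 18.1
position: [0.5813, -0.0524, 0.2203]
tool_rot: [[-0.093, 0.905, 0.414], [0.985, 0.024, 0.169], [0.143, 0.424, -0.894]]
ft_force: [-0.0, -0.3, -0.1]
grip_width: 0.0517
gripper_force: 0.0
```

Call:
{"method": "drive_tool", "body": {"offset": [[-0.59,0,-0.04],[-0.59,0,-0.07],[-0.08,0,0.31],[-0.08,0,0.31],[-0.08,0,0.31],[-0.08,0,0.31],[-0.08,0,0.31],[-0.08,0,0.31],[-0.08,0,0.31],[-0.08,0,0.25]], "turn": [[0,0.5,0],[0,0.5,0],[0,0,0],[0,0,0],[0,0,0],[0,0,0],[0,0,0],[0,0,0],[0,0,0],[0,0,0]], "hand": [0,0,0,0,0,0,0,0,0,0]}}

```text
time_s: 19.35
position: [0.6272, -0.0975, 0.1232]
tool_rot: [[-0.134, 0.906, 0.401], [0.963, 0.023, 0.27], [0.236, 0.422, -0.875]]
ft_force: [-0.8, 0.2, -0.9]
grip_width: 0.0
gripper_force: 0.0
```

```bash
python3 st.py; python3 - <<'E'
from h import *
import cv2,pickle
c=camera_info('wrist'); pickle.dump(c,open('w6.pkl','wb'))
w=get_image('wrist'); cv2.imwrite('pics/w6.png',w); a=get_image('scene'); b=get_image('side')
a=cv2.resize(a[120:240,200:320],(400,300),interpolation=cv2.INTER_CUBIC); b=cv2.resize(b[140:260,220:340],(400,300),interpolation=cv2.INTER_CUBIC)
o_=np.zeros((600,800,3),np.uint8); o_[:300,:400]=a; o_[:300,400:]=b; o_[300:,:400]=cv2.resize(w,(400,300)); o_[300:,400:]=cv2.resize(w[180:390,130:410],(400,300))
cv2.imwrite('pics/v6.png',o_)
E
```

```text
19.35 bed [ 0.0216 -0.3046  0.1039] F bed [-1.0789  0.256  -0.5312] M [-0.122   0.1734  0.073 ] rot err [ -0.0243 -15.0263  -0.083 ] 1.6955889162000392e-05
```

View pics/v6.png

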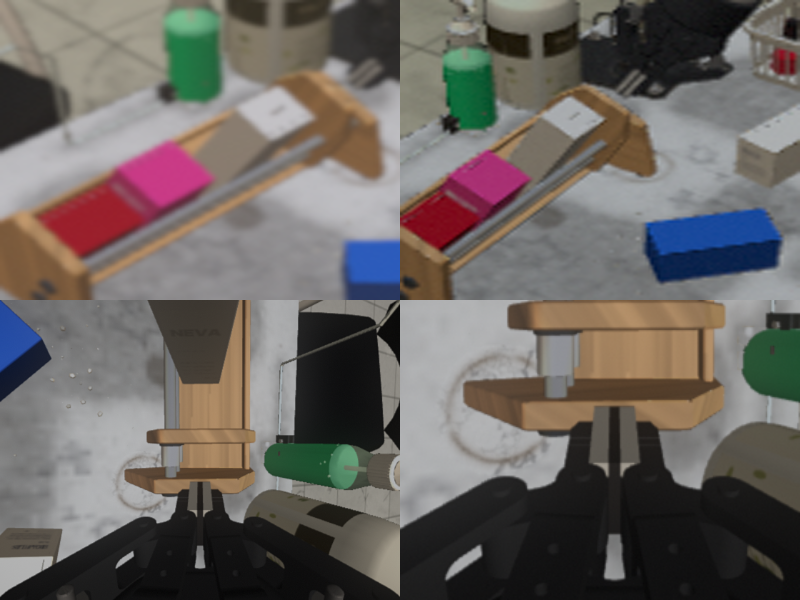

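The wrist view shows the carton leaning well in the rack. The stop plate (zoom y≈303–328) stands clear ahead of the finger, and the fingers are shut over the cheek. Measuring the gap to the stop.

```bash
python3 - <<'E'
from h import *
import pickle
c=pickle.load(open('w6.pkl','rb')); o,R=bedpose()
def onz(px,z):
    a,d=ray('wrist',px,c); a=R.T@(a-o); d=R.T@d; return a+d*(z-a[2])/d[2]
f=lambda p:(p[0]*.7+130,(p[1]-300)*.7+180)
for p,z in [((615,303),.124),((615,328),.124),((508,315),.124),((722,315),.124),((615,380),.074),((615,400),.074),((615,430),.074)]: print(p,onz(f(p),z))
# carton bottom +? end face nearest camera-bottom at px (200,382) of the 400x300 pic: top of carton
print('carton top-y edge',[onz((x*1.4,(382-300)*1.4),.164) for x in(182,220)])
E
```

```text
(615, 303) [ 0.1394 -0.2611  0.124 ]
(615, 328) [ 0.1396 -0.2685  0.124 ]
(508, 315) [ 0.108  -0.2646  0.124 ]
(722, 315) [ 0.1709 -0.2647  0.124 ]
(615, 380) [ 0.1831 -0.2903  0.074 ]
(615, 400) [ 0.1834 -0.2984  0.074 ]
(615, 430) [ 0.1838 -0.3106  0.074 ]
carton top-y edge [array([ 0.0142, -0.2426,  0.164 ]), array([ 0.0299, -0.2426,  0.164 ])]
```

Call:
{"method": "drive_tool", "body": {"offset": [[0.17,0,0.045],[0.17,0,0.045],[0.17,0,0.045],[0.17,0,0.045],[0.17,0,0.045],[0.17,0,0.045],[0.17,0,0.045],[0.17,0,0.045],[0.17,0,0.045],[0.17,0,0.045]], "turn": [[0,0,0],[0,0,0],[0,0,0],[0,0,0],[0,0,0],[0,0,0],[0,0,0],[0,0,0],[0,0,0],[0,0,0]], "hand": [0,0,0,0,0,0,0,0,0,0]}}

```text
time_s: 20.75
position: [0.625, -0.0267, 0.1243]
tool_rot: [[-0.134, 0.906, 0.401], [0.963, 0.023, 0.27], [0.235, 0.422, -0.875]]
ft_force: [-0.3, -1.7, 0.9]
grip_width: -0.0
gripper_force: 0.8
```

```bash
python3 st.py
```

```text
20.75 bed [ 0.0217 -0.2338  0.105 ] F bed [ 0.0562 -1.7138  0.9622] M [-0.3183  0.2619  0.0663] rot err [ -0.0141 -15.0222  -0.0775] -3.4325143586405525e-06
```

Call:
{"method": "drive_tool", "body": {"offset": [[0.1,0,0.03],[0.1,0,0.03],[0.1,0,0.03],[0.1,0,0.03],[0.1,0,0.03],[0.1,0,0.03],[0.1,0,0.03],[0.1,0,0.03],[0.1,0,0.03],[0.1,0,0.03]], "turn": [[0,0,0],[0,0,0],[0,0,0],[0,0,0],[0,0,0],[0,0,0],[0,0,0],[0,0,0],[0,0,0],[0,0,0]], "hand": [0,0,0,0,0,0,0,0,0,0]}}

```text
time_s: 22.0
position: [0.6245, 0.0148, 0.1232]
tool_rot: [[-0.134, 0.906, 0.401], [0.963, 0.023, 0.27], [0.235, 0.422, -0.875]]
ft_force: [-0.1, -2.6, 1.8]
grip_width: -0.0002
gripper_force: 1.2
```

```bash
python3 st.py
```

```text
22.0 bed [ 0.0218 -0.1923  0.1037] F bed [ 0.6116 -2.6112  1.729 ] M [-0.4415  0.2464  0.0686] rot err [ -0.009  -15.0137  -0.0815] -0.0001638262517484349
```

Call:
{"method": "drive_tool", "body": {"offset": [[0.03,0,0.008],[0.03,0,0.008],[0.03,0,0.008],[0.03,0,0.008],[0.03,0,0.008],[0.03,0,0.008],[0.03,0,0.008],[0.03,0,0.008],[0.03,0,0.008],[0,0,0]], "turn": [[0,0,0],[0,0,0],[0,0,0],[0,0,0],[0,0,0],[0,0,0],[0,0,0],[0,0,0],[0,0,0],[0,0,0]], "hand": [0,0,0,0,0,0,0,0,0,0]}}

```text
time_s: 23.25
position: [0.6241, 0.0259, 0.1233]
tool_rot: [[-0.134, 0.906, 0.401], [0.962, 0.023, 0.27], [0.236, 0.422, -0.875]]
ft_force: [-0.0, -1.8, 1.3]
grip_width: -0.0001
gripper_force: 0.8
```

```bash
python3 st.py
```

```text
23.25 bed [ 0.0218 -0.1812  0.1038] F bed [ 0.4748 -1.7552  1.2094] M [-0.3403  0.1935  0.1203] rot err [ -0.0144 -15.033   -0.0755] -9.411206778756102e-05
```

Call:
{"method": "drive_tool", "body": {"offset": [[0.02,0,0.005],[0.02,0,0.005],[0.02,0,0.005],[0.02,0,0.005],[0.02,0,0.005],[0,0,0],[0,0,0],[0,0,0],[0,0,0],[0,0,0]], "turn": [[0,0,0],[0,0,0],[0,0,0],[0,0,0],[0,0,0],[0,0,0],[0,0,0],[0,0,0],[0,0,0],[0,0,0]], "hand": [0,0,0,0,0,0,0,0,0,0]}}

```text
time_s: 24.5
position: [0.6243, 0.0267, 0.1234]
tool_rot: [[-0.132, 0.906, 0.403], [0.964, 0.023, 0.265], [0.23, 0.423, -0.876]]
ft_force: [-6.9, -19.8, 3.1]
grip_width: -0.0001
gripper_force: 9.5
```

```bash
python3 st.py
```

```text
24.5 bed [ 0.022  -0.1804  0.1038] F bed [ -5.4237 -19.6239   5.9009] M [-2.8633  1.0412  0.3791] rot err [  0.0486 -14.7     -0.0683] -0.00010886216273587655
```

Snug at the expected position (20 N). Backing away and up, then checking.

Call:
{"method": "drive_tool", "body": {"offset": [[-0.06,0,-0.015],[-0.2,0,-0.05],[-0.4,0,-0.1],[-0.4,0,-0.2],[-0.1,0,-0.6],[0,0,-0.9],[0,0,-0.9],[0,0,-0.9],[0,0,-0.9],[0,0,0]], "turn": [[0,0,0],[0,0,0],[0,0,0],[0,0,0],[0,0,0],[0,0,0],[0,0,0],[0,0,0],[0,0,0],[0,0,0]], "hand": [0,0,0,0,0,0,0,0,0,0]}}

```text
time_s: 25.75
position: [0.5571, -0.0658, 0.2748]
tool_rot: [[-0.134, 0.904, 0.405], [0.963, 0.023, 0.267], [0.232, 0.426, -0.874]]
ft_force: [-0.6, 0.2, 0.1]
grip_width: -0.0001
gripper_force: 0.0
```

```bash
python3 st.py; python3 - <<'E'
from h import *
import cv2,pickle
c=camera_info('wrist'); pickle.dump(c,open('w7.pkl','wb'))
w=get_image('wrist'); cv2.imwrite('pics/w7.png',w); a=get_image('scene'); b=get_image('side')
a=cv2.resize(a[120:240,200:320],(400,300),interpolation=cv2.INTER_CUBIC); b=cv2.resize(b[140:260,220:340],(400,300),interpolation=cv2.INTER_CUBIC)
o_=np.zeros((600,800,3),np.uint8); o_[:300,:400]=a; o_[:300,400:]=b; o_[300:,:400]=cv2.resize(w,(400,300)); o_[300:,400:]=cv2.resize(w[30:240,190:470],(400,300))
cv2.imwrite('pics/v7.png',o_)
E
```

```text
25.75 bed [ 0.0229 -0.271   0.2705] F bed [-0.4971  0.178   0.3309] M [-0.1246  0.1466  0.0724] rot err [  0.2392 -14.8395  -0.0742] -0.00013541624862720164
```

View pics/v7.png

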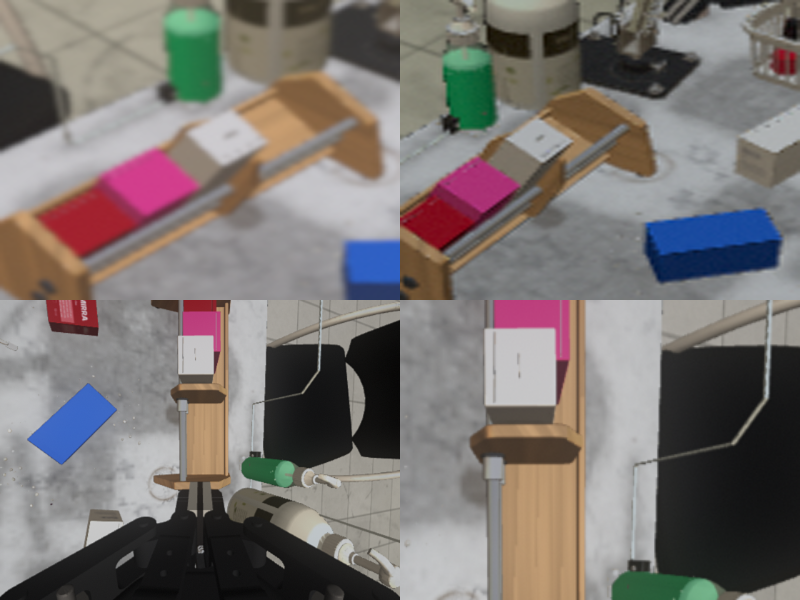

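Short, medium, tall and stop stand in a tight row in all views. Numeric check of the tall carton's top (zoom 484–556, 328–406) before handing in.

```bash
python3 - <<'E'
from h import *
import pickle
c=pickle.load(open('w7.pkl','rb')); o,R=bedpose()
def onz(px,z):
    a,d=ray('wrist',px,c); a=R.T@(a-o); d=R.T@d; return a+d*(z-a[2])/d[2]
f=lambda p:((p[0]-400)*.7+190,(p[1]-300)*.7+30)
q=np.array([onz(f(p),.162) for p in[(485,328),(555,328),(556,407),(484,405)]]); print(q,q.mean(0))
print('stop top',[onz(f(p),.122) for p in [(525,432),(525,455)]])
E
```

```text
[[-0.0006 -0.1172  0.162 ]
 [ 0.0385 -0.1173  0.162 ]
 [ 0.039  -0.1608  0.162 ]
 [-0.0015 -0.1596  0.162 ]] [ 0.0188 -0.1387  0.162 ]
stop top [array([ 0.0214, -0.1661,  0.122 ]), array([ 0.0214, -0.1808,  0.122 ])]
```

```bash
python3 -c "
from rig import env
print(env.close_job())"
```

```text
the job is handed in; nothing more can be done
None
```

The tall carton leans on the rails at the same slant as the others, the end stop is pushed up snug against the row of three, and I handed the job in at about 26 s; hand-in returned no verdict.

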